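# Wedge a rocking breakfast crate steady

### The arm

A 6-joint arm with a two-finger parallel gripper is mounted at the origin on a cart in front of the work surface, level with it; the furniture and walls round the work are solid. World frame = base frame: x ahead of the robot, y to its left, z up, the work surface at z = 0. Lengths are in mm, angles in degrees, forces in N, time in s.
With the tool pointing down it reaches from about 300 to 1000 mm from the base axis. Payload 5.1 kg.
Tool frame: the origin (TCP) lies where the fingers leave the gripper's body, on its centre line; the fingertips stand tips_ahead ahead of it and the grasp point (between the pads) lies 59 mm ahead of it (tips_ahead is the distance from the TCP to the fingertips, in mm); x points along the fingers, y is the direction in which the jaws open and shut, and the axes are right-handed (so a half turn about x gives the same grasp; the last joint's range is limited). The gripper opens to 95 mm and grips with 3 to 60 N. Pads are 20 mm wide; open, the fingers measure 119 mm over their backs; the gripper's body (75 mm by 180 mm) begins 59 mm behind the grasp point.
Start: joints at [62.705, 7.093, 94.555, -0, 78.352, -4.733], TCP at [249.425, 600.227, 292.256] pointing down, gripper open.
Joint ranges: [-149.61, 149.61], [-58.7, 133.49], [1.44, 155.28], [-77.14, 257.14], [18.33, 153.61], [-166.67, 166.67]. Speed limits (degrees/s): [147.25, 147.25, 180, 180, 180, 180].

### API

Orientations are given as [roll, pitch, yaw] about the fixed x, y, z axes, in that order (R = Rz(yaw) Ry(pitch) Rx(roll)).
In Python, from plant import * gives the robot as it stands.
- The arm moves only by the tool drive_tool, never from a script. Its argument "moves" is text: rows parted by semicolons, each of 4 numbers parted by spaces: the shift along the tool's x, y, z in m, then the turn about the tool's x in degrees. A call has 1 to 5 rows; each row is the pose to reach, as a shift and turn from the pose commanded when the call began, along the tool's axes at that moment; what a row does not reach only later rows make up. A row lasts 1/10 s, in which the tool goes at most 50 mm and 8.59 degrees, less where a joint would pass 70% of its speed; a pose out of reach is approached as far as the arm can. A call with a gripper value outside its range is refused whole. "hand" is the opening, from 0 (shut) to 1 (fully open), set as the call begins (left out, the last holds). The fingers move at their own pace and stop on an object; "squeeze" is the grip in N (left out, the last holds). Time passes only in rows, so rows that repeat a pose let the fingers close. It gives the time, the measured TCP pose, the force and the opening at its end, in the units of the state.
- get_state(): the state, without advancing time (a new reading comes with each control period).
- capture(name): name is "scene" or "top" or "wrist"; returns (picture, depth): 480x640x3 uint8, red, green, blue; 480x640 float32, mm along the optical axis (not along the pixel's ray), 0 where there is no reading.
- calibration(name): a dict with "fx", "fy", "cx", "cy" (pixels), "T" (4x4, takes a point from camera to world coordinates). Camera axes: x right, y down, z forward; pixel columns grow to the right and rows downward; lengths in mm; the calibration is good to about 2 mm. A picture is of the moment at which its call begins: read the wrist's pose just before it. calibration takes no time and is no camera call; for the wrist camera it gives the pose at the moment of the call.
- hand_in(): hands the job in, once; it reports no verdict.
The state is a dict: "time": time; "joint_positions": joint angles; "joint_velocities": joint speeds; "effort": joint torques, N m; "tcp_pos": TCP position; "orientation": TCP orientation; "wrist_force": force on the tool from outside, world axes, zero at the start; "ft_torque": the same for the moment, N m; "width": opening from 0.0 (shut) to 1.0 (fully open).
Only numpy, scipy, OpenCV 4.12 (cv2) and the standard library are available. Lean on these libraries where they do the work, as an engineer would, in place of code of your own. Each camera call takes 0.05 s, during which the arm holds its last target.

### The job

The pine crate has lost one of its four feet and rocks: with the fingertips, gripping and lifting nothing, push the orange wedge, thin end first, under the bare corner until it just bears, without jacking that corner up or shoving the crate along. Then test by pressing down for a second with the fingertips (5 to 10 N) on the steel corner plate above it; if it still gives, push the wedge further and test again. When the crate is firm, leave the wedge in place and draw back clear, with the jars undisturbed.

Things in the scene. Friction and masses are not known exactly. Their poses are not given: they have to be found in the camera images.
- crate: Pine slatted crate, 190 mm (x) by 140 mm (y), rim 92 mm above its underside, biscuits inside (up to 129 mm at +x), about 0.86 kg, loose. Origin: centre of its posts' undersides, z up. 9 mm black feet under three posts: it stands level on them with the origin 9 mm up (load towards +x +y). The -x -y post has no foot: about 2 N down on that corner tips it 9 mm down.
- bare_corner (a point): Middle of the underside of the bare post (12 by 11 mm, the crate's -x -y corner; the post's outer face lies 6 mm towards the crate's -x), 9 mm above the surface while the crate is level. Slats beside it stand out 15 mm from this point to -x, 16 mm above the surface. Axes as the crate's.
- corner_top (a point): The point to press on: on the smooth, slippery steel corner plate (26 by 26 mm, level) on the rim above the bare corner, 104 mm above the surface while the crate is level. Axes as the crate's. With stiff fingers press on the plate, not on the bare wood beside it: a finger grips the wood and can keep the crate from rocking.
- wedge: Orange plastic wedge with black ribs, 120 mm long (x), 40 mm wide, 0.08 kg, loose. 2 mm thick at its thin edge (+x), rising evenly to 20 mm at its upright back (-x): 9 mm thick 47 mm from the thin edge. It starts flat, thin edge 25 to 55 mm in front of the bare post, pointing along the crate's x within 0.1 rad, up to 8 mm to the side. Origin: middle of its underside, z up.
- wedge_tip (a point): Middle of the wedge's thin edge, on the underside. Axes as the wedge's.
- wedge_back (a point): Middle of the wedge's upright back face (40 mm wide, 20 mm high), 10 mm above the underside: push here, along the wedge's +x. Axes as the wedge's.
- jam_jar: Jam jar with a yellow lid, 63 mm across, 90 mm high, loose, a bystander standing on the same wooden flap (top at z = 0, level with the worktop), beside the wedge's lane, on the crate's +y side of it. Origin: centre of its underside.
- spice_jar: Spice jar with a red lid, 45 mm across, 106 mm high, loose, a bystander like the jam jar. Origin: centre of its underside.

How it is judged:
By the outcome, as a careful person would: the job done as asked, in the order asked, and still so for the second after the job is handed in, with the robot touching nothing.
It also fails if it takes over 54 s, if anything falls off the work surface, if the arm or the gripper's body presses on something with over 40 N, if the wrist force passes 120 N, or if a joint passes its speed limit or range.

## Working session

There is one attempt and no reset: what is moved stays moved. The work goes in short steps, Python scripts to look and compute and a tool call to move; the robot and the scene stay as the last step left them, time stands still between calls to the robot, and variables do not carry over. Pictures are saved under pics/ and viewed, and the job is handed in when it is done.

Besides the shell and the picture viewer there is one more tool, called in YAML: its name, and indented under it one key for each argument. drive_tool: Moves the arm, as the interface text tells. Its arguments: {"type":"object","properties":{"moves":{"type":"string"},"hand":{"type":"number"},"squeeze":{"type":"number"}},"required":["moves"]}

```bash
ls; mkdir -p pics; python3 - <<'E'
from plant import *
import cv2, numpy as np
print(get_state())
for n in ["scene","top","wrist"]:
    c=calibration(n); p,d=capture(n)
    cv2.imwrite(f"pics/{n}0.png",p[:,:,::-1]); np.save(f"pics/{n}0.npy",d); np.save(f"pics/{n}0T.npy",c["T"]); print(n,c)
E
```

```text
pics
{'time': 0.0, 'joint_positions': array([ 6.27041160e+01,  7.13676214e+00,  9.46339277e+01, -8.51055110e-04,
        7.83509934e+01, -4.73268130e+00]), 'joint_velocities': array([ 0.01222355,  0.0252768 , -0.02201739, -0.04241507, -0.01843813,
       -0.13441305]), 'effort': array([ 1.68793358e-04, -4.17610180e+01, -3.59925807e+01,  7.74288224e-02,
        4.93123813e-02, -1.64273283e-04]), 'tcp_pos': array([249.21728476, 599.80904941, 290.95157107]), 'orientation': array([ -94.34038564,   89.87831396, -116.90341563]), 'wrist_force': array([-0.17292452, -0.24980256, -0.09576629]), 'ft_torque': array([-0.0073267 ,  0.02712818,  0.00262926]), 'width': 0.9989127829998878}
scene {'fx': 505.34428924062655, 'fy': 505.34428924062655, 'cx': 314.5746914171748, 'cy': 243.84414853402095, 'T': array([[-9.27733236e-01,  2.88164369e-01, -2.37217916e-01,
         6.54179655e+02],
       [ 3.72982510e-01,  7.39541924e-01, -5.60322934e-01,
         8.74585136e+02],
       [ 1.39674888e-02, -6.08308343e-01, -7.93577891e-01,
         7.67644152e+02],
       [ 0.00000000e+00,  0.00000000e+00,  0.000
[... 245 characters left out ...]
9873672e-01, -1.32557049e-02, -8.77082142e-03,
         3.66659038e+02],
       [ 1.01010494e-02, -1.03867902e-01, -9.94539807e-01,
         9.39015796e+02],
       [ 0.00000000e+00,  0.00000000e+00,  0.00000000e+00,
         1.00000000e+00]])}
wrist {'fx': 333.0038524335527, 'fy': 333.0038524335527, 'cx': 315.87171736373836, 'cy': 236.02821189291106, 'T': array([[ 3.82506129e-01,  8.83856233e-01,  2.69234508e-01,
         1.72435086e+02],
       [ 9.23949092e-01, -3.65062547e-01, -1.14225265e-01,
         6.30900894e+02],
       [-2.67127728e-03,  2.92450843e-01, -9.56276826e-01,
         3.84181675e+02],
       [ 0.00000000e+00,  0.00000000e+00,  0.00000000e+00,
         1.00000000e+00]])}
```

View pics/scene0.png

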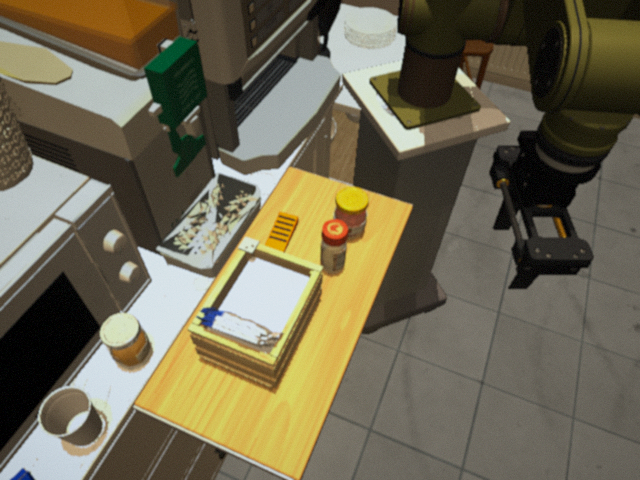

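View pics/top0.png

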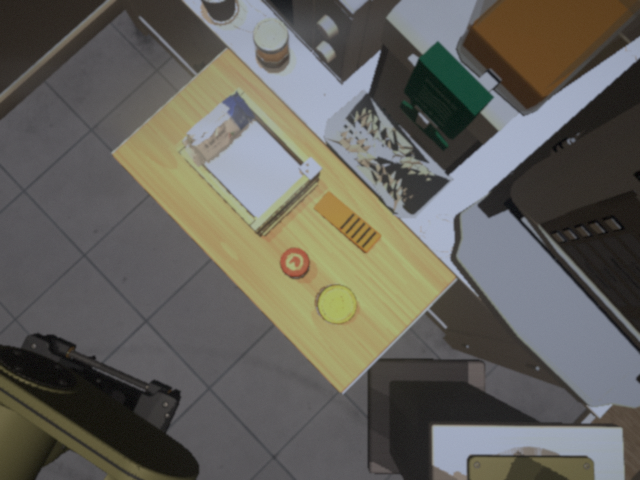

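View pics/wrist0.png

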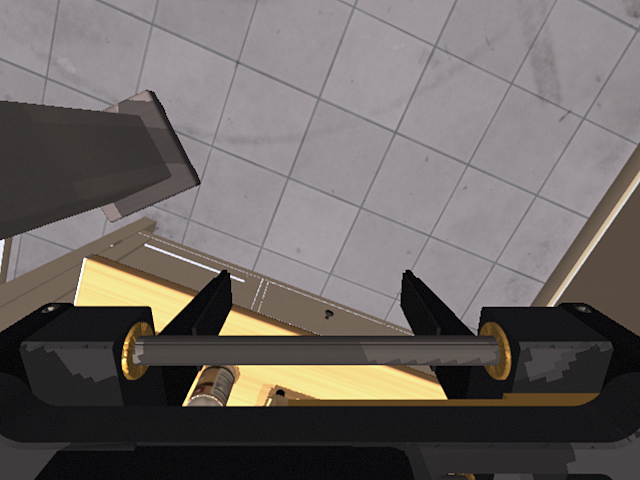

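```bash
cat > h.py <<'E'
import numpy as np, cv2
from plant import *
def dep(c,u,v,d):
    T=np.array(c["T"]); p=np.array([(u-c["cx"])/c["fx"]*d,(v-c["cy"])/c["fy"]*d,d,1]); return (T@p)[:3]
def onz(c,u,v,z):
    T=np.array(c["T"]); r=T[:3,:3]@np.array([(u-c["cx"])/c["fx"],(v-c["cy"])/c["fy"],1]); return T[:3,3]+r*(z-T[2,3])/r[2]
def proj(c,P):
    T=np.linalg.inv(np.array(c["T"])); p=T[:3,:3]@np.asarray(P,float)+T[:3,3]; return np.array([c["fx"]*p[0]/p[2]+c["cx"],c["fy"]*p[1]/p[2]+c["cy"]])
E
python3 - <<'E'
import cv2
a=cv2.imread('pics/top0.png')
b=cv2.resize(a[80:240,170:390],None,fx=3.6,fy=3.6,interpolation=cv2.INTER_CUBIC);cv2.imwrite('pics/topc1.png',b)
b=cv2.resize(a[150:270,270:400],None,fx=5,fy=5,interpolation=cv2.INTER_CUBIC);cv2.imwrite('pics/topc2.png',b)
a=cv2.imread('pics/scene0.png')
b=cv2.resize(a[180:330,180:380],None,fx=4,fy=4,interpolation=cv2.INTER_CUBIC);cv2.imwrite('pics/scenec.png',b)
E
```

```text
(no output)
```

View pics/topc1.png

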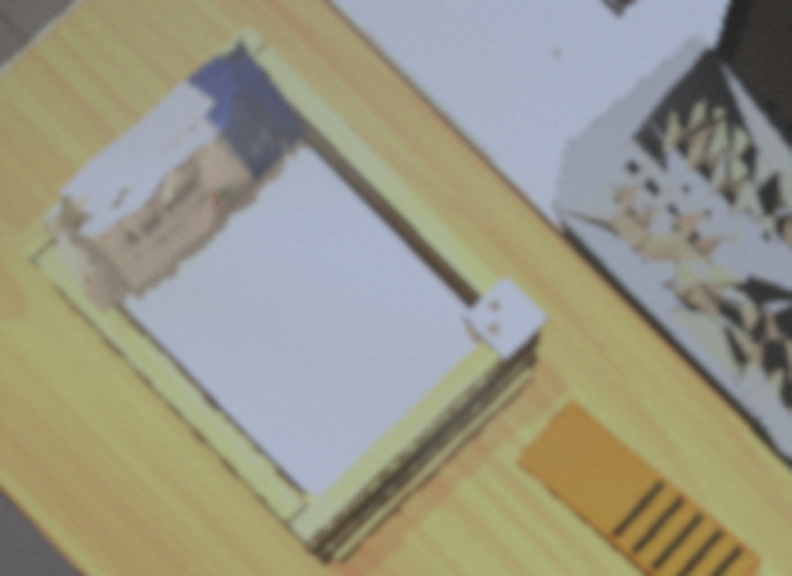

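View pics/topc2.png

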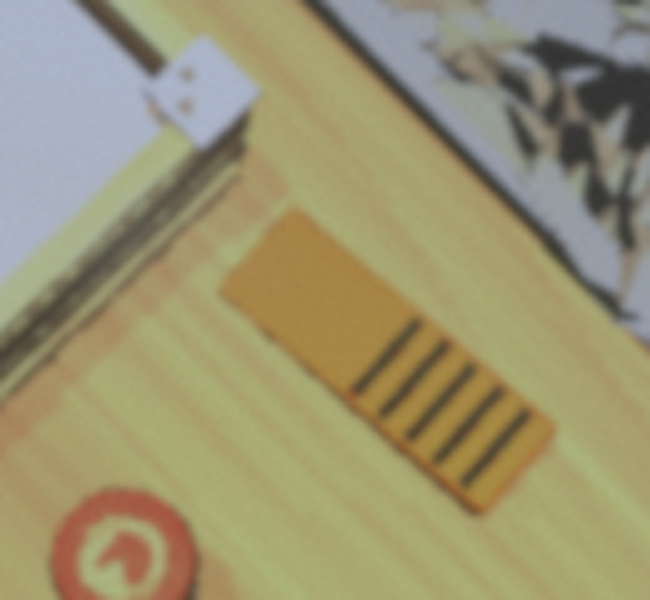

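View pics/scenec.png

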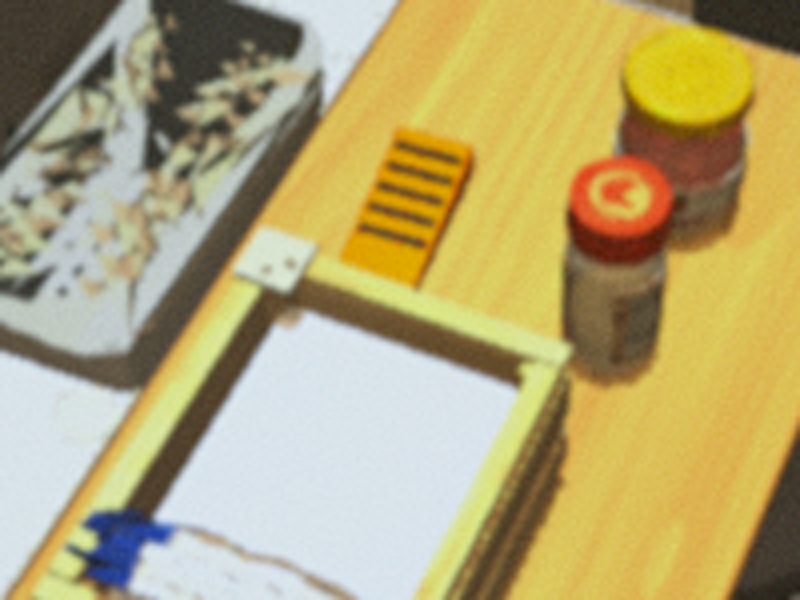

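```bash
python3 - <<'E'
from h import *
c=calibration("top")
f=lambda u,v,o,s,z: onz(c,o[0]+(u+.5)/s-.5,o[1]+(v+.5)/s-.5,z)
np.set_printoptions(precision=1,suppress=True)
o2=(270,150);o1=(170,80)
A=[f(*p,o2,5,z) for p,z in [((298,207),2),((222,288),2),((555,428),20),((482,513),20)]]
print(np.array(A)); t=(A[0]+A[1])/2;b=(A[2]+A[3])/2; print(t,b,np.linalg.norm((t-b)[:2]),np.degrees(np.arctan2(*(t-b)[[1,0]])))
print("w",np.linalg.norm(A[0]-A[1]),np.linalg.norm(A[2]-A[3]))
P=[f(*p,o1,3.6,104) for p in [(547,318),(500,280),(465,315),(508,357)]]
print("plate",np.array(P),np.mean(P,0))
R=[f(*p,o1,3.6,101) for p in [(245,38),(535,340),(310,550),(40,262)]]
print("rim",np.array(R)); 
for i,j in [(0,1),(3,2),(0,3),(1,2)]:
  e=R[i]-R[j];print(np.linalg.norm(e),np.degrees(np.arctan2(e[1],e[0])))
print("spice",f(125,565,o2,5,106),"jam",onz(c,337,304,90))
D=np.load('pics/top0.npy')
for u,v in [(230,150),(311,168),(337,304),(295,263),(340,215),(365,245),(300,220)]: print(u,v,dep(c,u,v,D[v,u]))
# map around: flap edge & worktop height
for u,v in [(420,160),(346,140),(375,185),(430,220),(330,110),(360,400),(452,282),(343,392)]: print(u,v,dep(c,u,v,D[v,u]))
E
```

```text
[[541.5 334.8   2. ]
 [512.8 360.7   2. ]
 [463.8 248.3  20. ]
 [434.8 272.8  20. ]]
[527.1 347.8   2. ] [449.3 260.5  20. ] 116.9166205288041 48.254730681239636
w 38.6270565708739 37.94713063856641
plate [[557.5 350.4 104. ]
 [573.8 370.8 104. ]
 [558.3 385.6 104. ]
 [540.2 366.9 104. ]] [557.4 368.4 104. ]
rim [[680.9 483.6 101. ]
 [548.5 355.4 101. ]
 [456.2 450.  101. ]
 [579.6 569.1 101. ]]
184.29801640241047 44.07397335046596
171.52158457302775 44.003346628034045
132.57450100611297 -40.17860936115843
132.12042831141304 -45.709249063326084
spice [410.4 389.7 106. ] jam [348.8 324.2  90. ]
230 150 [590.9 496.5  77.4]
311 168 [556.9 366.8 105.3]
337 304 [348.8 324.1  89.2]
295 263 [409.6 389.  109.2]
340 215 [498.9 316.2   7.9]
365 245 [446.9 274.4  19.4]
300 220 [490.6 384.5  -0.4]
420 160 [585.8 187.3  51.4]
346 140 [617.2 309.7  53.1]
375 185 [541.1 262.5  60. ]
430 220 [493.4 160.7   1.2]
330 110 [686.5 334.7  -0.5]
360 400 [  32.6  199.7 -872. ]
452 282 [387.6 122.5  -5.2]
343 392 [201.5 308.2  -4.4]
```

```bash
python3 - <<'E'
import plant; print([n for n in dir(plant) if not n.startswith('__')]); print(getattr(plant,'tips_ahead',None))
from h import *
from scipy.spatial.transform import Rotation as Ro
np.set_printoptions(precision=3,suppress=True)
s=get_state(); print(Ro.from_euler('xyz',s['orientation'],degrees=True).as_matrix()); print(calibration("wrist")["T"][:3,3])
c=calibration("top")
a=cv2.imread('pics/top0.png'); k=4; o=(170,80)
b=cv2.resize(a[80:220,170:370],None,fx=k,fy=k,interpolation=cv2.INTER_CUBIC)
# crate model: plate outer corner at crate (-95,-70)
th=np.radians(44.3); X=np.array([np.cos(th),np.sin(th)]);Y=np.array([-X[1],X[0]])
pc=np.array([557.4,368.4]); org=pc+82*X+57*Y; print(org)
def dr(pts,z,col):
    q=[]
    for p in pts:
        w=org+p[0]*X+p[1]*Y; u=proj(c,[w[0],w[1],z]); q.append(((u-o+.5)*k-.5))
    cv2.polylines(b,[np.int32(q)],True,col,1)
dr([(-95,-70),(95,-70),(95,70),(-95,70)],101,(0,0,255))
dr([(-95,-70),(-69,-70),(-69,-44),(-95,-44)],104,(255,0,0))
cv2.imwrite('pics/ov.png',b)
E
```

```text
['MotionError', 'calibration', 'capture', 'get_state', 'hand_in', 'tips_ahead']
77.60000000000001
[[-0.001  0.384  0.923]
 [-0.001  0.923 -0.384]
 [-1.    -0.002 -0.   ]]
[172.452 630.935 384.337]
[576.277 466.465]
```

View pics/ov.png

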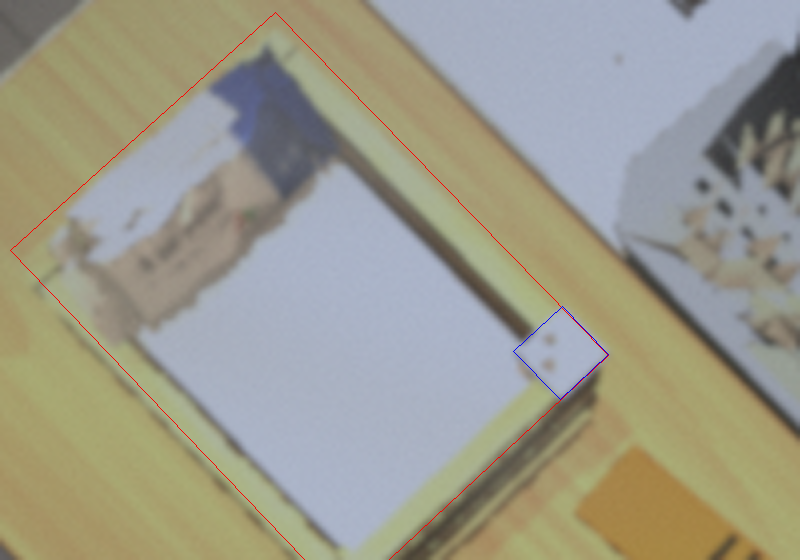

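drive_tool:
  moves: "0 -0.035 0.031 7; 0 -0.070 0.062 14; 0 -0.105 0.093 19; 0 -0.140 0.124 19; 0 -0.175 0.155 19"
  hand: 1
  squeeze: 60

```text
time: 0.65
tcp_pos: [325.5, 377.4, 291.9]
orientation: [-65.8, 90.0, -107.4]
wrist_force: [1.4, -0.4, -0.1]
width: 1.0
```

```bash
cat >> h.py <<'E'
from scipy.spatial.transform import Rotation as Ro
def tool():
    s=get_state(); R=Ro.from_euler('xyz',s['orientation'],degrees=True).as_matrix()
    return s,R
def to(P,yaw=None):
    s,R=tool(); d=R.T@(np.array(P)-s['tcp_pos']); y=np.degrees(np.arctan2(R[1,1],R[0,1]))
    print("t",round(s['time'],2),"tcp",s['tcp_pos'].round(1),"yaw",round(y,2),"F",s['wrist_force'].round(2),"-> d",d.round(1),"turn",None if yaw is None else round(y-yaw,2))
E
python3 -c "
from h import *
to([389.8,193.7,291],48.3)"
```

```text
t 0.65 tcp [325.5 377.4 291.9] yaw 48.47 F [ 1.38 -0.37 -0.13] -> d [  1.  -94.8 169.9] turn 0.17
```

drive_tool:
  moves: "0 -0.023 0.042 0; 0 -0.047 0.085 0; 0 -0.071 0.127 0; 0 -0.095 0.170 0; 0.04 -0.095 0.170 0"

```text
time: 1.15
tcp_pos: [394.0, 191.8, 257.7]
orientation: [53.5, 89.3, 11.5]
wrist_force: [1.4, 1.4, 0.3]
width: 0.996
```

```bash
python3 - <<'E'
from h import *
c=calibration("wrist")
for n in ["wrist","top"]:
    p,d=capture(n); cv2.imwrite(f"pics/{n}1.png",p[:,:,::-1])
to([389.8,193.7,150],48.3)
np.save('pics/w1T.npy',c['T'])
E
```

```text
t 1.25 tcp [387.6 193.  247.4] yaw 48.23 F [-0.16 -0.69 -0.52] -> d [97.4  2.8  1.7] turn -0.07
```

View pics/wrist1.png

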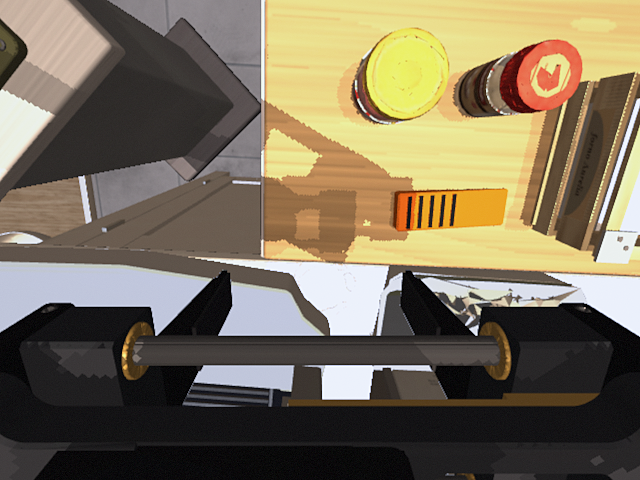

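View pics/top1.png

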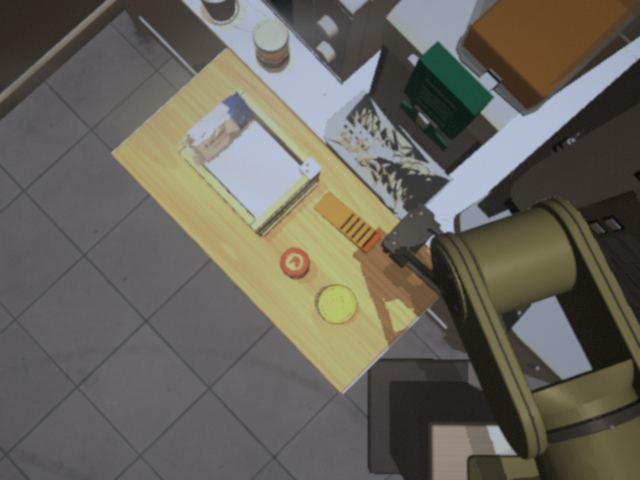

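```bash
python3 - <<'E'
from h import *
np.set_printoptions(precision=1,suppress=True)
c=calibration("top"); D=np.load('pics/top0.npy')
# heights map in region around the lane
v,u=np.mgrid[0:480,0:640]; d=D
T=np.array(c['T']); P=np.stack([(u-c['cx'])/c['fx']*d,(v-c['cy'])/c['fy']*d,d],-1)@T[:3,:3].T+T[:3,3]
P=P[d>0]
th=np.radians(48.3);X=np.array([np.cos(th),np.sin(th)]);Y=np.array([-X[1],X[0]])
a=(P[:,:2]-[449.3,260.5])@X; l=(P[:,:2]-[449.3,260.5])@Y
print("rows along, cols lateral", list(range(-160,121,20)))
for A in range(-240,161,20):
    print(A,[int(P[(abs(a-A)<10)&(abs(l-L)<10),2].max()) if ((abs(a-A)<10)&(abs(l-L)<10)).any() else None for L in range(-160,121,20)])
a=cv2.imread('pics/wrist1.png')
cv2.imwrite('pics/w1c.png',cv2.resize(a[150:280,370:640],None,fx=2.9,fy=2.9,interpolation=cv2.INTER_CUBIC))
E
```

```text
rows along, cols lateral [-160, -140, -120, -100, -80, -60, -40, -20, 0, 20, 40, 60, 80, 100, 120]
-240 [62, 62, 346, 247, 64, 66, 64, None, None, None, None, None, None, None, None]
-220 [62, 63, 372, 244, 64, 64, 62, None, None, None, None, None, None, None, None]
-200 [63, 64, 395, 63, 64, 65, 60, None, None, None, None, None, None, None, None]
-180 [62, 184, 418, 63, 66, 66, None, None, None, None, None, None, None, None, None]
-160 [62, 183, 441, 63, 64, 64, None, None, None, None, None, None, None, None, None]
-140 [64, 184, 466, 63, 64, 63, 2, 3, 3, 3, 2, 2, 2, 2, 1]
-120 [63, 487, 487, 64, 64, 62, 4, 4, 5, 4, 3, 4, 3, 5, 4]
-100 [190, 508, 63, 64, 61, 55, 4, 4, 4, 3, 5, 4, 4, 3, 4]
-80 [508, 511, 62, 62, 4, 4, 5, 4, 3, 4, 4, 5, 3, 3, 4]
-60 [5, 57, 55, 4, 3, 4, 3, 4, 3, 3, 4, 3, 5, 4, 4]
-40 [557, 4, 3, 4, 5, 3, 2, 4, 3, 4, 4, 4, 3, 92, 93]
-20 [595, 58, 61, 59, 58, 53, 4, 5, 4, 5, 3, 4, 91, 94, 92]
0 [595, 58, 58, 58, 58, 54, 4, 22, 21, 23, 3, 4, 89, 95, 93]
20 [558, 370, 369, 61, 60, 60, 3, 23, 22, 21, 3, 3, 4, 86, 91]
40 [530, 370, 369, 61, 60, 57, 5, 18, 19, 18, 4, 4, 5, 4, 90]
60 [502, 370, 370, 60, 60, 60, 4, 14, 14, 15, 3, 3, 4, 109, 109]
80 [476, 370, 370, 57, 58, 59, 4, 12, 12, 13, 4, 3, 3, 110, 110]
100 [369, 370, 369, 61, 60, 58, 6, 9, 10, 9, 4, 3, 3, 108, 108]
120 [328, 315, 58, 60, 58, 58, 3, 4, 5, 7, 4, 4, 3, 4, 3]
140 [327, 60, 56, 57, 61, 57, 5, 107, 107, 104, 103, 103, 103, 103, 99]
160 [326, 58, 54, 57, 61, 58, 3, 107, 107, 105, 103, 104, 105, 103, 103]
```

View pics/w1c.png

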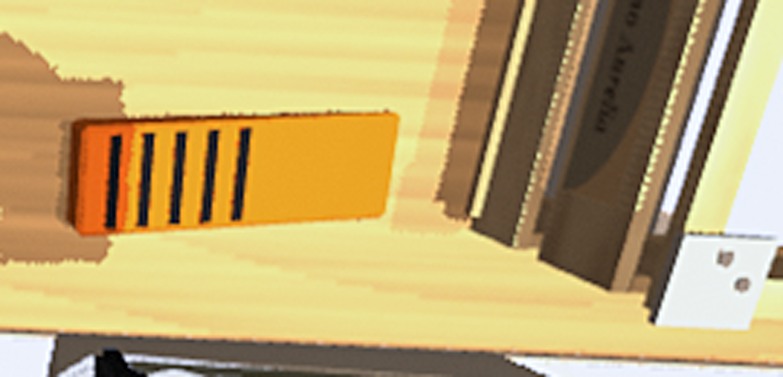

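```bash
python3 - <<'E'
from h import *
np.set_printoptions(precision=1,suppress=True)
c=calibration("wrist"); c["T"]=np.load('pics/w1T.npy'); s=2.9
f=lambda u,v,z: onz(c,370+(u+.5)/s-.5,150+(v+.5)/s-.5,z)
A=[f(399,113,2),f(383,217,2),f(78,121,20),f(80,234,20)]
print(np.array(A)); t=(A[0]+A[1])/2;b=(A[2]+A[3])/2; dd=t-b
print(t,b,"len",np.hypot(*dd[:2]),"yaw",np.degrees(np.arctan2(dd[1],dd[0])),"w",np.linalg.norm(A[0]-A[1]),np.linalg.norm(A[2]-A[3]))
P=np.array([f(685,233,104),f(653,324,104),f(752,329,104),f(777,236,104)]);print("plate",P,P.mean(0))
e=P[0]-P[1];print(np.hypot(*e[:2]),np.degrees(np.arctan2(e[1],e[0]))-90)
e=P[2]-P[1];print(np.hypot(*e[:2]),np.degrees(np.arctan2(e[1],e[0])))
e=f(685,233,104)-f(728,40,101);print(-180+np.degrees(np.arctan2(e[1],e[0]))+270)
# slat bottom edge from crop (470,218) to (530,0) height ~16
e=f(530,0,16)-f(472,220,16);print(np.degrees(np.arctan2(e[1],e[0]))-90, f(472,220,16))
E
```

```text
[[511.  360.3   2. ]
 [540.7 334.6   2. ]
 [429.6 270.2  20. ]
 [462.3 245.8  20. ]]
[525.9 347.4   2. ] [446. 258.  20.] len 119.93647198861247 yaw 48.209313772114655 w 39.239289697597236 40.79169905632957
plate [[537.6 366.7 104. ]
 [555.8 347.7 104. ]
 [575.7 367.5 104. ]
 [555.1 384.8 104. ]] [556.1 366.7 104. ]
26.265465134113068 43.68067949026161
28.07501353854413 44.808543320418586
47.71467533718206
44.67659111852896 [554.9 354.5  16. ]
```

```bash
python3 -c "
from h import *
to([388.2,205.8,110],44.5)"
```

```text
t 1.25 tcp [387.6 193.  247.4] yaw 48.23 F [-0.16 -0.69 -0.52] -> d [137.4  11.   -7.4] turn 3.73
```

drive_tool:
  moves: "0.03 0.004 -0.003 1.9; 0.06 0.008 -0.006 3.7; 0.09 0.010 -0.008 3.7; 0.12 0.010 -0.008 3.7; 0.137 0.010 -0.008 3.7"

```text
time: 1.75
tcp_pos: [388.8, 208.9, 113.5]
orientation: [-116.4, 89.8, -161.5]
wrist_force: [-0.3, 0.0, 0.8]
width: 1.002
```

```bash
python3 - <<'E'
from h import *
p,d=capture("scene"); cv2.imwrite("pics/s2.png",cv2.resize(p[150:350,180:440,::-1],None,fx=3,fy=3))
to([388.2,205.8,84],44.5)
E
```

```text
t 1.8 tcp [387.6 208.3 111.4] yaw 44.87 F [-0.98 -0.99 -1.76] -> d [27.4 -1.1  2.3] turn 0.37
```

View pics/s2.png

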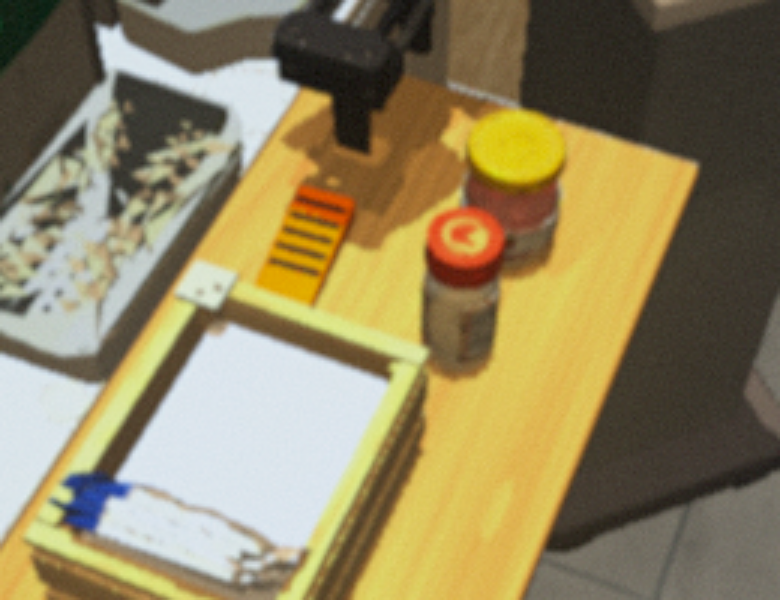

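drive_tool:
  moves: "0.013 0 0.001 0; 0.021 0 0.002 0; 0.026 0 0.002 0; 0.026 0 0.002 0"

```text
time: 2.2
tcp_pos: [391.6, 206.7, 89.2]
orientation: [-112.6, 90.0, -157.8]
wrist_force: [-0.6, 0.6, -0.0]
width: 1.001
```

```bash
python3 - <<'E'
from h import *
p,d=capture("top"); cv2.imwrite("pics/t3.png",cv2.resize(p[130:280,270:430,::-1],None,fx=4.5,fy=4,interpolation=cv2.INTER_CUBIC))
to([388.2,205.8,84],44.5)
E
```

```text
t 2.25 tcp [391.9 206.8  89.6] yaw 44.74 F [-0.31  0.25  0.78] -> d [ 5.6 -3.3 -1.9] turn 0.24
```

View pics/t3.png

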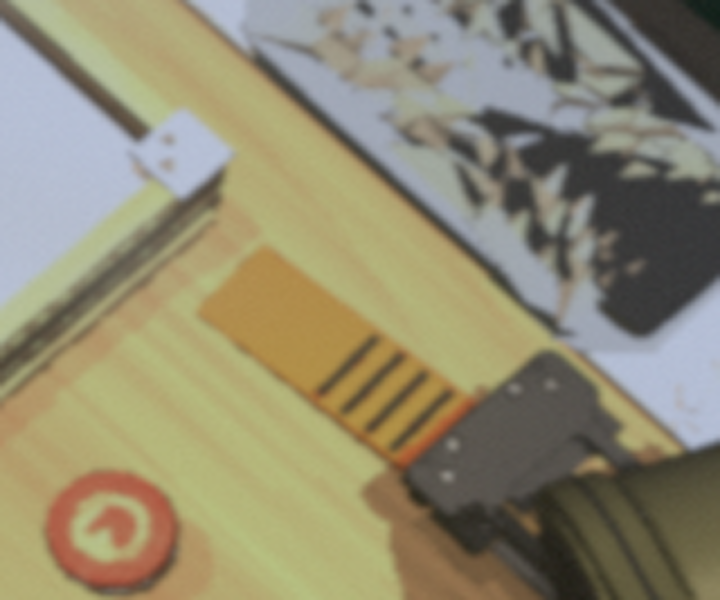

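drive_tool:
  moves: "0.004 0.004 -0.002 0; 0.004 0.009 -0.002 0; 0.004 0.014 -0.002 0; 0.004 0.018 -0.002 0; 0.004 0.022 -0.002 0"

```text
time: 2.75
tcp_pos: [406.2, 223.9, 85.4]
orientation: [-46.9, 90.0, -92.2]
wrist_force: [-0.9, -0.3, 0.8]
width: 0.999
```

drive_tool:
  moves: "0 0.006 0 0; 0 0.012 0 0; 0 0.018 0 0; 0 0.024 0 0; 0 0.030 0 0"

```text
time: 3.25
tcp_pos: [427.5, 245.0, 85.2]
orientation: [-102.2, 90.0, -147.4]
wrist_force: [-0.1, 0.3, -0.2]
width: 1.001
```

```bash
cat >> h.py <<'E'
post=np.array([557.5,368.1]); X=np.array([.713,.701]);Y=np.array([-.701,.713])
def where():
    s,R=tool(); r=s['tcp_pos'][:2]-post; f=s['wrist_force']
    print("t",round(s['time'],2),"a",round(r@X+59.5,1),"y'",round(r@Y,1),"z",round(s['tcp_pos'][2],1),"yaw",round(np.degrees(np.arctan2(R[1,1],R[0,1])),2),"Fx'",round(f[:2]@X,2),"Fy'",round(f[:2]@Y,2),"Fz",round(f[2],2),"w",round(s['width'],3))
def look(name,k=4.5):
    c=calibration("wrist"); where(); p,d=capture("wrist"); cv2.imwrite(f"pics/{name}_w.png",p[:,:,::-1]); np.savez(f"pics/{name}_w.npz",T=c["T"],d=d)
    p,d=capture("top"); cv2.imwrite(f"pics/{name}_t.png",cv2.resize(p[120:250,260:410,::-1],None,fx=k,fy=k,interpolation=cv2.INTER_CUBIC)); cv2.imwrite(f"pics/{name}_tf.png",p[:,:,::-1])
E
python3 -c "
from h import *
look('p4')"
```

```text
t 3.25 a -119.5 y' 3.4 z 85.2 yaw 44.74 Fx' 0.17 Fy' 0.28 Fz -0.15 w 1.001
```

View pics/p4_w.png

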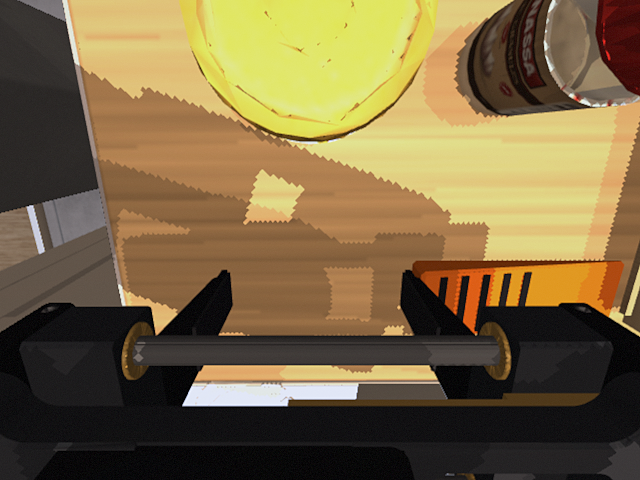

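View pics/p4_t.png

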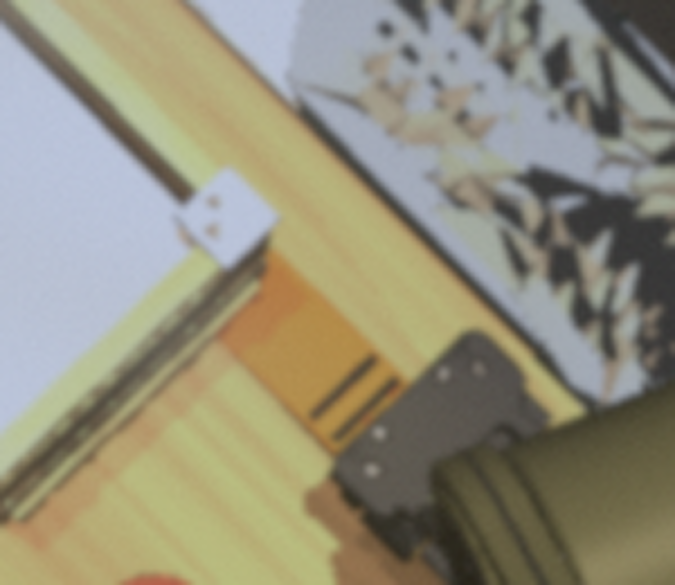

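```bash
python3 - <<'E'
from h import *
c=calibration("top")
f=lambda u,v,z: onz(c,260+(u+.5)/4.5-.5,120+(v+.5)/4.5-.5,z)
for n,pts in {"L":[(222,342,6),(332,452,16)],"R":[(278,252,6),(403,377,16)]}.items():
    for u,v,z in pts:
        r=f(u,v,z)[:2]-post; print(n,(r@X).round(1),(r@Y).round(1))
E
```

```text
L -17.0 18.9
L -77.2 19.3
R -6.6 -20.8
R -75.2 -19.9
```

drive_tool:
  moves: "0 0.005 0 0; 0 0.010 0 0; 0 0.015 0 0; 0 0.020 0 0; 0 0.025 0 0"

```text
time: 3.85
tcp_pos: [445.2, 262.6, 85.2]
orientation: [-100.5, 90.0, -145.7]
wrist_force: [0.0, -0.8, 0.0]
width: 1.002
```

```bash
python3 -c "
from h import *
where(); look('p5')"
```

```text
t 3.85 a -94.5 y' 3.5 z 85.2 yaw 44.74 Fx' -0.58 Fy' -0.6 Fz 0.02 w 1.002
t 3.85 a -94.5 y' 3.5 z 85.2 yaw 44.74 Fx' -0.58 Fy' -0.6 Fz 0.02 w 1.002
```

View pics/p5_t.png

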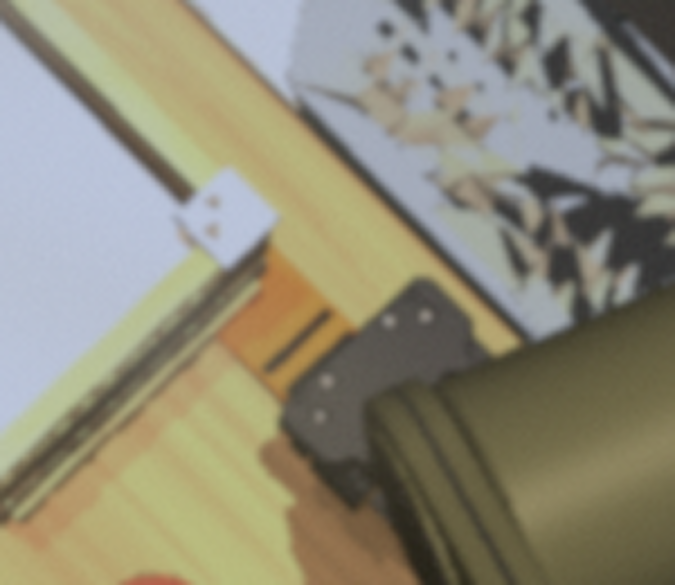

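drive_tool:
  moves: "0 0.002 0 0; 0 0.004 0 0; 0 0.006 0 0; 0 0.008 0 0; 0 0.010 0 0"

```text
time: 4.45
tcp_pos: [452.1, 269.4, 85.2]
orientation: [-83.1, 90.0, -128.4]
wrist_force: [-1.0, -0.4, -0.1]
width: 1.0
```

```bash
python3 -c "
from h import *
where()"
```

```text
t 4.45 a -84.9 y' 3.5 z 85.2 yaw 44.73 Fx' -1.05 Fy' 0.41 Fz -0.13 w 1.0
```

drive_tool:
  moves: "0 0.001 0 0; 0 0.002 0 0; 0 0.002 0 0; 0 0.002 0 0"

```text
time: 4.85
tcp_pos: [453.5, 270.8, 85.3]
orientation: [82.8, 90.0, 37.5]
wrist_force: [-0.0, -0.9, 0.6]
width: 0.999
```

```bash
python3 -c "
from h import *
where()"
```

```text
t 4.85 a -82.9 y' 3.5 z 85.3 yaw 44.74 Fx' -0.68 Fy' -0.63 Fz 0.64 w 0.999
```

drive_tool:
  moves: "0 0.001 0 0; 0 0.002 0 0; 0 0.002 0 0"

```text
time: 5.15
tcp_pos: [455.0, 272.2, 85.3]
orientation: [76.5, 90.0, 31.2]
wrist_force: [0.1, 0.2, 0.6]
width: 0.998
```

```bash
python3 -c "
from h import *
where()"
```

```text
t 5.15 a -80.8 y' 3.5 z 85.3 yaw 44.74 Fx' 0.2 Fy' 0.06 Fz 0.63 w 0.998
```

drive_tool:
  moves: "0 0.001 0 0; 0 0.001 0 0"

```text
time: 5.35
tcp_pos: [455.7, 272.9, 85.3]
orientation: [65.7, 90.0, 20.5]
wrist_force: [-0.6, 0.5, 0.6]
width: 1.002
```

```bash
python3 -c "
from h import *
look('p6');where()"
```

```text
t 5.35 a -79.9 y' 3.5 z 85.3 yaw 44.74 Fx' -0.06 Fy' 0.8 Fz 0.61 w 1.002
t 5.45 a -79.9 y' 3.5 z 85.3 yaw 44.74 Fx' 0.88 Fy' 0.38 Fz -0.36 w 1.001
```

View pics/p6_t.png

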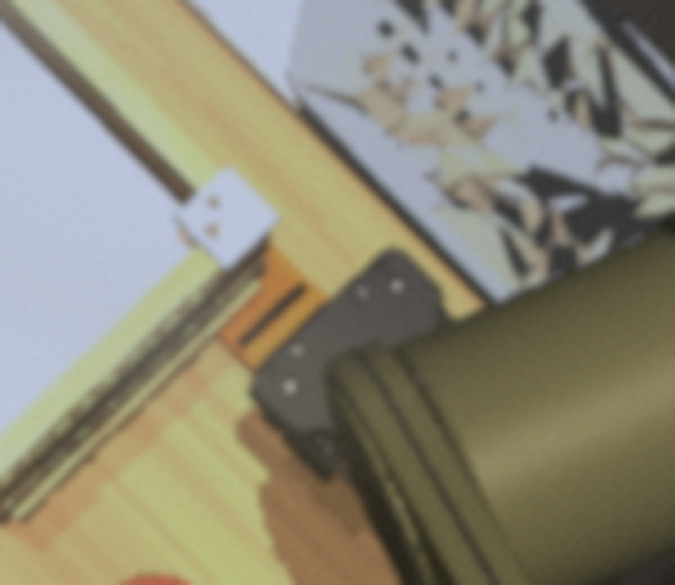

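drive_tool:
  moves: "0 0.001 0 0; 0 0.001 0 0"

```text
time: 5.65
tcp_pos: [456.3, 273.6, 85.3]
orientation: [48.0, 90.0, 2.7]
wrist_force: [0.6, -1.0, 0.1]
width: 0.998
```

```bash
python3 -c "
from h import *
where()"
```

```text
t 5.65 a -78.9 y' 3.5 z 85.3 yaw 44.74 Fx' -0.26 Fy' -1.19 Fz 0.15 w 0.998
```

drive_tool:
  moves: "0 0.001 0 0; 0 0.001 0 0"

```text
time: 5.85
tcp_pos: [457.1, 274.3, 85.3]
orientation: [83.0, 90.0, 37.7]
wrist_force: [0.3, -0.3, 0.2]
width: 0.996
```

```bash
python3 -c "
from h import *
where()"
```

```text
t 5.85 a -77.8 y' 3.5 z 85.3 yaw 44.74 Fx' -0.01 Fy' -0.42 Fz 0.22 w 0.996
```

drive_tool:
  moves: "0 0.001 0 0"

```text
time: 5.95
tcp_pos: [457.7, 274.9, 85.2]
orientation: [-99.9, 90.0, -145.2]
wrist_force: [-1.1, -0.8, -0.3]
width: 1.002
```

drive_tool:
  moves: "0 0 0 0"

```text
time: 6.05
tcp_pos: [457.8, 275.0, 85.2]
orientation: [78.8, 90.0, 33.6]
wrist_force: [-0.6, 0.2, 0.0]
width: 1.0
```

drive_tool:
  moves: "0 0.001 0 0"

```text
time: 6.15
tcp_pos: [458.4, 275.6, 85.2]
orientation: [-101.3, 90.0, -146.5]
wrist_force: [0.1, 0.3, 0.4]
width: 1.0
```

drive_tool:
  moves: "0 0 0 0"

```text
time: 6.25
tcp_pos: [458.5, 275.7, 85.3]
orientation: [80.0, 90.0, 34.7]
wrist_force: [0.3, -0.2, -0.2]
width: 1.0
```

```bash
python3 -c "
from h import *
look('p7')"
```

```text
t 6.25 a -75.8 y' 3.5 z 85.3 yaw 44.74 Fx' 0.07 Fy' -0.3 Fz -0.22 w 1.0
```

View pics/p7_w.png

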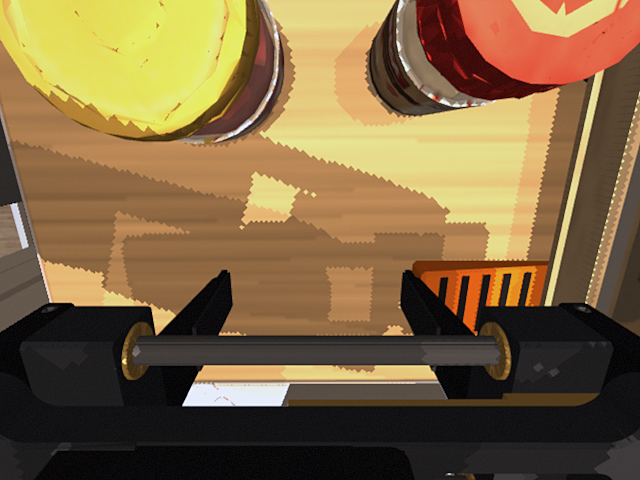

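View pics/p7_t.png

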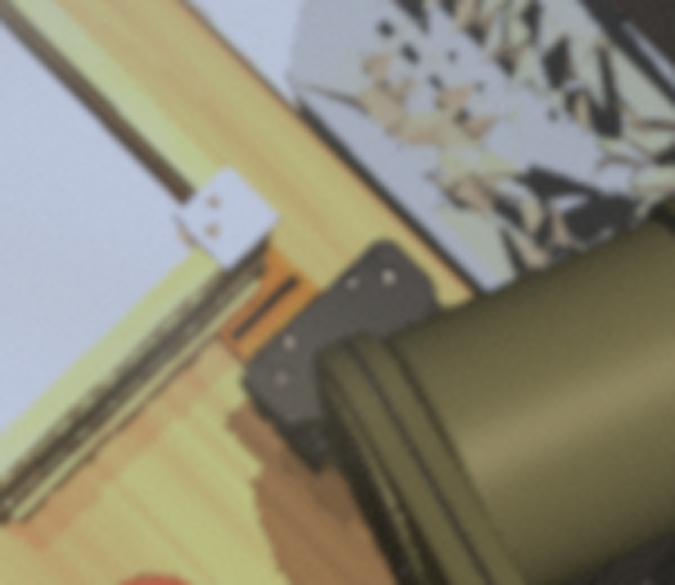

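```bash
cat >> h.py <<'E'
def shift(n1,n2,box=(175,85,320,235)):
    x0,y0,x1,y1=box
    a,b=[cv2.cvtColor(cv2.imread(n),cv2.COLOR_BGR2GRAY)[y0:y1,x0:x1].astype(np.float32) for n in (n1,n2)]
    print("crate px shift",cv2.phaseCorrelate(a,b,cv2.createHanningWindow(a.shape[::-1],cv2.CV_32F)))
E
python3 - <<'E'
from h import *
for n in ['p4_tf','p5_tf','p6_tf','p7_tf']: shift('pics/top0.png',f'pics/{n}.png')
for n,u,v in [('p4',413,262),('p7',413,262)]:
    c=calibration("wrist"); z=np.load(f'pics/{n}_w.npz'); c["T"]=z['T']
    r=onz(c,u,v,20)[:2]-post; print(n,r@X,r@Y)
a=cv2.imread('pics/p7_w.png'); cv2.imwrite('pics/p7c.png',cv2.resize(a[230:350,390:600],None,fx=3.8,fy=3.8,interpolation=cv2.INTER_CUBIC))
E
```

```text
crate px shift ((-0.07269523701643266, -0.039956166942417326), 1.0310101793077258)
crate px shift ((-0.03525965782326068, -0.0030163593527134935), 1.0132663597954643)
crate px shift ((0.013129968264053105, -0.01743218644291744), 1.028696664428711)
crate px shift ((0.015500000284276894, 0.0014211104452925838), 1.0604211975097657)
p4 -130.45867872264628 23.80560661879535
p7 -86.80153787827045 23.929350102521347
```

View pics/p7c.png

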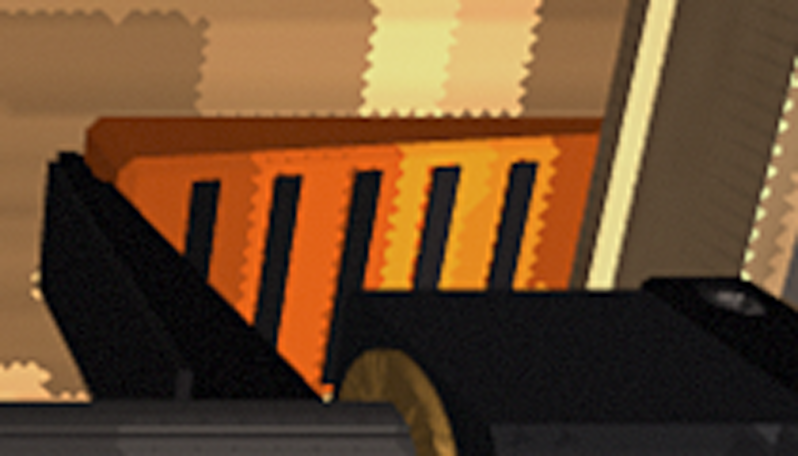

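```bash
python3 - <<'E'
from h import *
c=calibration("wrist"); z=np.load('pics/p7_w.npz'); c["T"]=z['T']
g=lambda u,v,h:(onz(c,390+(u+.5)/3.8-.5,230+(v+.5)/3.8-.5,h)[:2]-post)
for u,v,h in [(122,168,20),(86,145,0),(100,118,0),(600,120,0),(600,132,7),(637,0,16),(583,290,16),(612,100,16)]:
    r=g(u,v,h); print(u,v,h,(r@X).round(1),(r@Y).round(1))
E
```

```text
122 168 20 -81.7 17.4
86 145 0 -80.6 12.5
100 118 0 -78.9 16.9
600 120 0 -3.5 17.0
600 132 7 -8.3 17.8
637 0 16 -14.1 40.3
583 290 16 -12.4 -2.9
612 100 16 -14.4 26.1
```

drive_tool:
  moves: "0 0.001 0 0"

```text
time: 6.45
tcp_pos: [459.1, 276.3, 85.2]
orientation: [-99.9, 90.0, -145.2]
wrist_force: [-0.0, -0.6, -0.2]
width: 1.002
```

drive_tool:
  moves: "0 0 0 0"

```text
time: 6.55
tcp_pos: [459.2, 276.4, 85.3]
orientation: [61.3, 90.0, 16.1]
wrist_force: [-0.6, 0.5, 0.0]
width: 0.996
```

drive_tool:
  moves: "0 0.001 0 0"

```text
time: 6.65
tcp_pos: [459.8, 277.0, 85.3]
orientation: [-80.3, 90.0, -125.5]
wrist_force: [-0.2, 1.4, 0.5]
width: 1.001
```

drive_tool:
  moves: "0 0 0 0"

```text
time: 6.75
tcp_pos: [459.9, 277.1, 85.3]
orientation: [74.0, 90.0, 28.8]
wrist_force: [0.2, -0.2, 0.2]
width: 1.0
```

drive_tool:
  moves: "0 0.001 0 0"

```text
time: 6.85
tcp_pos: [460.4, 277.6, 85.2]
orientation: [-96.0, 90.0, -141.3]
wrist_force: [-2.7, -2.6, 1.7]
width: 1.001
```

drive_tool:
  moves: "0 0 0 0"

```text
time: 6.95
tcp_pos: [460.4, 277.6, 85.2]
orientation: [-102.3, 90.0, -147.5]
wrist_force: [-1.9, -1.2, 1.3]
width: 0.998
```

```bash
python3 -c "
from h import *
look('p8'); shift('pics/top0.png','pics/p8_tf.png'); shift('pics/p7_tf.png','pics/p8_tf.png')
r=np.array([556.8,367.4])-50*X
to([r[0],r[1],104+77.6+15])"
```

```text
t 6.95 a -73.1 y' 3.6 z 85.2 yaw 44.74 Fx' -2.19 Fy' 0.44 Fz 1.28 w 0.998
crate px shift ((-0.04750855309013957, -0.02354257884053368), 1.0548468085394966)
crate px shift ((-0.035592353848002745, 0.03191449581264294), 1.0240822977701822)
t 7.05 tcp [460.4 277.7  85.2] yaw 44.74 F [-1.12 -2.16  1.77] -> d [-111.4   81.6    3.9] turn None
```

drive_tool:
  moves: "0 -0.006 0 0; 0 -0.020 0 0; -0.035 -0.020 0 0; -0.075 -0.020 0 0; -0.110 -0.020 0 0"

```text
time: 7.55
tcp_pos: [446.2, 263.5, 196.8]
orientation: [79.5, 89.9, 34.3]
wrist_force: [0.9, -0.4, 0.7]
width: 1.001
```

drive_tool:
  moves: "0 0.034 0.002 0; 0 0.068 0.003 0; 0 0.099 0.004 0; 0 0.100 0.004 0; 0 0.100 0.004 0"

```text
time: 8.05
tcp_pos: [520.0, 331.2, 194.8]
orientation: [-103.3, 89.9, -148.5]
wrist_force: [-0.8, 0.5, -0.3]
width: 1.001
```

```bash
python3 -c "
from h import *
r=np.array([556.8,367.4])-50*X
to([r[0],r[1],104+77.6+2])
look('q1'); shift('pics/top0.png','pics/q1_tf.png')
p,d=capture('scene'); cv2.imwrite('pics/q1_s.png',cv2.resize(p[170:330,200:400,::-1],None,fx=4,fy=3.7))
"
```

```text
t 8.05 tcp [520.  331.2 194.8] yaw 44.76 F [-0.84  0.48 -0.29] -> d [11.2  1.6 -0.1] turn None
t 8.05 a 6.9 y' -0.1 z 194.8 yaw 44.76 Fx' -0.26 Fy' 0.93 Fz -0.29 w 1.001
crate px shift ((-0.0976159605792759, -0.026422343482721544), 0.5213841475592719)
```

View pics/q1_s.png

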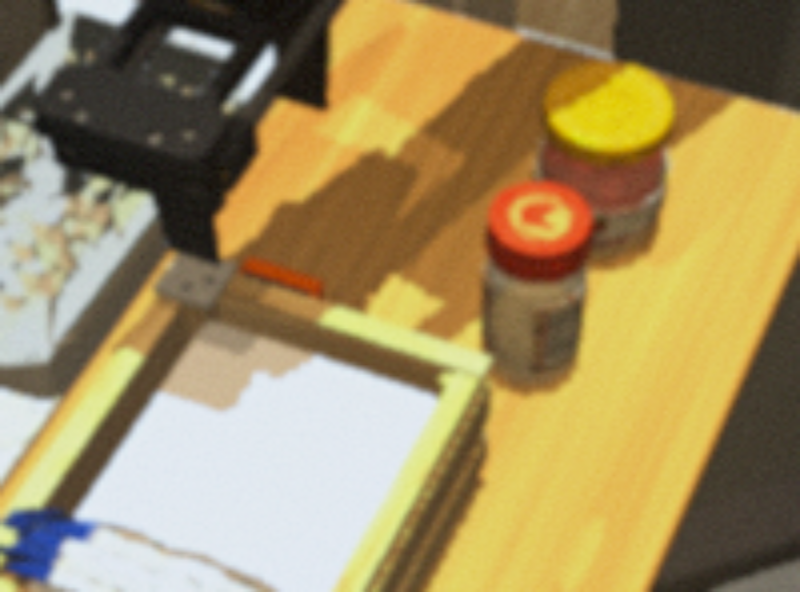

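View pics/q1_w.png

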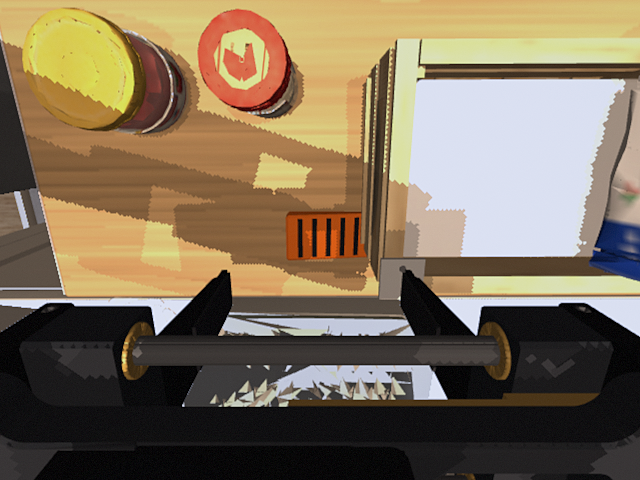

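```bash
python3 - <<'E'
from h import *
c=calibration("wrist"); s,R=tool()
for y in (47.5,53,59.5):
  for z in (-10,10): print(y,z,proj(c,s['tcp_pos']+R@[77.6,y,z]).round(1))
pc=np.array([556.8,367.4])
for a,b in [(-13,-13),(13,-13),(13,13),(-13,13)]:
  q=pc+a*X+b*Y; print("plate",a,b,proj(c,[*q,104]).round(1))
a=cv2.imread('pics/q1_w.png'); cv2.imwrite('pics/q1c.png',cv2.resize(a[230:330,350:470],None,fx=6,fy=6,interpolation=cv2.INTER_CUBIC))
E
```

```text
47.5 -10 [403.2 271.1]
47.5 10 [400.5 303.5]
53 -10 [413.2 271.1]
53 10 [410.1 303.5]
59.5 -10 [424.9 271.1]
59.5 10 [421.5 303.5]
plate -13 -13 [381.9 297.4]
plate 13 -13 [424.4 297.7]
plate 13 13 [428.8 257.9]
plate -13 13 [384.7 257.6]
```

View pics/q1c.png

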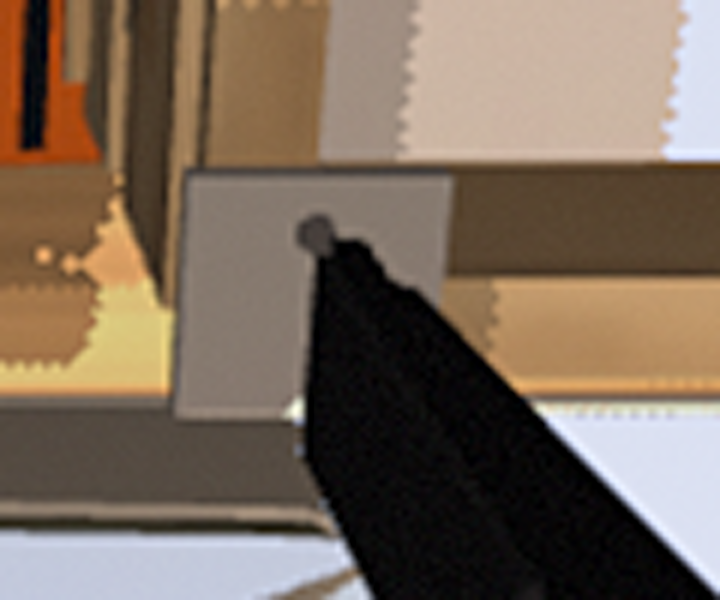

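drive_tool:
  moves: "0.004 0.001 0 0; 0.008 0.001 0 0; 0.010 0.001 0 0; 0.011 0.001 0 0; 0.0115 0.001 0 0"

```text
time: 8.7
tcp_pos: [520.8, 331.8, 183.5]
orientation: [-106.7, 90.0, -152.0]
wrist_force: [0.7, 0.6, 0.5]
width: 0.996
```

drive_tool:
  moves: "0.0005 0 0 0"

```text
time: 8.8
tcp_pos: [521.0, 331.9, 183.3]
orientation: [77.4, 90.0, 32.1]
wrist_force: [-0.6, 1.5, -0.2]
width: 1.002
```

drive_tool:
  moves: "0.0005 0 0 0"

```text
time: 8.9
tcp_pos: [521.0, 332.0, 182.9]
orientation: [78.2, 90.0, 33.0]
wrist_force: [0.7, -0.1, -0.5]
width: 0.999
```

drive_tool:
  moves: "0.0005 0 0 0"

```text
time: 9.0
tcp_pos: [521.0, 332.0, 182.3]
orientation: [76.8, 90.0, 31.5]
wrist_force: [0.1, -0.3, -0.2]
width: 1.0
```

drive_tool:
  moves: "0.0005 0 0 0"

```text
time: 9.1
tcp_pos: [521.0, 332.0, 181.8]
orientation: [55.6, 90.0, 10.4]
wrist_force: [-0.2, -1.3, 1.9]
width: 0.998
```

drive_tool:
  moves: "0.0005 0 0 0"

```text
time: 9.2
tcp_pos: [521.1, 332.0, 181.8]
orientation: [70.7, 90.0, 25.5]
wrist_force: [-0.1, -0.2, 3.3]
width: 1.002
```

drive_tool:
  moves: "0.0005 0 0 0"

```text
time: 9.3
tcp_pos: [521.3, 332.1, 181.7]
orientation: [72.9, 89.9, 27.7]
wrist_force: [-1.2, -0.8, 6.6]
width: 1.004
```

drive_tool:
  moves: "0.0001 0 0 0; 0.0001 0 0 0; 0.0001 0 0 0; 0.0001 0 0 0"

```text
time: 9.7
tcp_pos: [521.3, 332.1, 181.7]
orientation: [73.2, 89.9, 27.9]
wrist_force: [-1.7, -0.9, 5.0]
width: 0.997
```

drive_tool:
  moves: "0 0 0 0; 0 0 0 0; 0 0 0 0; 0 0 0 0"

```text
time: 10.1
tcp_pos: [521.3, 332.1, 181.7]
orientation: [73.2, 89.9, 28.0]
wrist_force: [-1.7, -1.1, 5.2]
width: 0.997
```

drive_tool:
  moves: "0 0 0 0; 0 0 0 0; 0 0 0 0; 0 0 0 0"

```text
time: 10.5
tcp_pos: [521.3, 332.1, 181.7]
orientation: [73.1, 89.9, 27.9]
wrist_force: [-1.4, -0.5, 5.2]
width: 0.999
```

```bash
python3 -c "
from h import *
look('q2')
"
```

```text
t 10.5 a 8.5 y' -0.3 z 181.7 yaw 44.74 Fx' -1.29 Fy' 0.63 Fz 5.24 w 0.999
```

drive_tool:
  moves: "0.0002 0 0 0; 0.0004 0 0 0; 0.0004 0 0 0; 0.0004 0 0 0; 0.0004 0 0 0"

```text
time: 11.1
tcp_pos: [521.4, 332.2, 181.7]
orientation: [73.8, 89.9, 28.5]
wrist_force: [-1.3, -1.6, 6.4]
width: 1.0
```

drive_tool:
  moves: "0 0 0 0; 0 0 0 0; 0 0 0 0; 0 0 0 0; 0 0 0 0"

```text
time: 11.6
tcp_pos: [521.4, 332.2, 181.7]
orientation: [73.1, 89.9, 27.9]
wrist_force: [-2.3, -1.5, 6.6]
width: 0.997
```

drive_tool:
  moves: "0 0 0 0; 0 0 0 0; 0 0 0 0; 0 0 0 0; 0 0 0 0"

```text
time: 12.1
tcp_pos: [521.4, 332.2, 181.6]
orientation: [74.1, 89.9, 28.9]
wrist_force: [-0.9, -1.5, 6.3]
width: 1.004
```

```bash
python3 -c "
from h import *
look('q3'); shift('pics/q1_tf.png','pics/q3_tf.png',(175,85,300,200));where()
"
```

```text
t 12.1 a 8.6 y' -0.3 z 181.6 yaw 44.74 Fx' -1.66 Fy' -0.41 Fz 6.35 w 1.004
crate px shift ((0.2848198273006659, 0.15355313719165764), 0.978813441212972)
t 12.2 a 8.6 y' -0.3 z 181.7 yaw 44.74 Fx' -2.41 Fy' 0.96 Fz 6.43 w 0.999
```

View pics/q3_w.png

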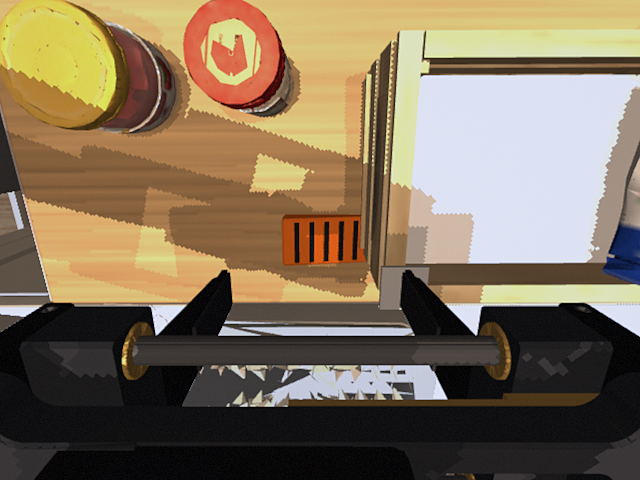

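drive_tool:
  moves: "-0.001 0 0 0; -0.003 0 0 0; -0.010 0 0 0; -0.030 0 0 0; -0.060 0 0 0"

```text
time: 12.7
tcp_pos: [519.7, 331.3, 238.4]
orientation: [-106.5, 89.7, -151.7]
wrist_force: [-0.0, 0.3, -0.2]
width: 0.999
```

drive_tool:
  moves: "-0.03 -0.02 0 0; -0.06 -0.05 0 0; -0.08 -0.09 0 0; -0.1 -0.13 0 0; -0.1 -0.16 0 0"

```text
time: 13.2
tcp_pos: [406.7, 218.5, 344.0]
orientation: [65.1, 89.7, 19.8]
wrist_force: [-0.3, -0.6, 0.3]
width: 1.004
```

```bash
python3 -c "
from h import *
look('r1'); shift('pics/top0.png','pics/r1_tf.png'); shift('pics/p8_tf.png','pics/r1_tf.png')
p,d=capture('scene'); cv2.imwrite('pics/r1_s.png',cv2.resize(p[170:330,200:400,::-1],None,fx=4,fy=3.7))
"
```

```text
t 13.2 a -152.8 y' -1.0 z 344.0 yaw 44.74 Fx' -0.66 Fy' -0.22 Fz 0.33 w 1.004
crate px shift ((-0.06260733197926527, -0.029085807248193873), 1.043340515560574)
crate px shift ((-0.025370231903735885, -0.009000503311867192), 1.0382185926649306)
```

View pics/r1_w.png

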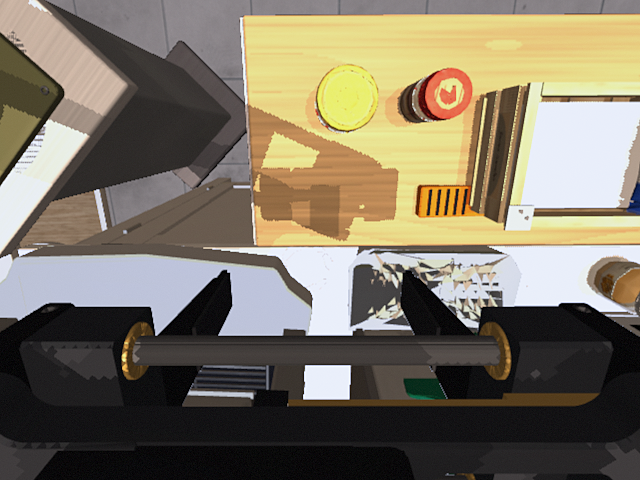

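View pics/r1_tf.png

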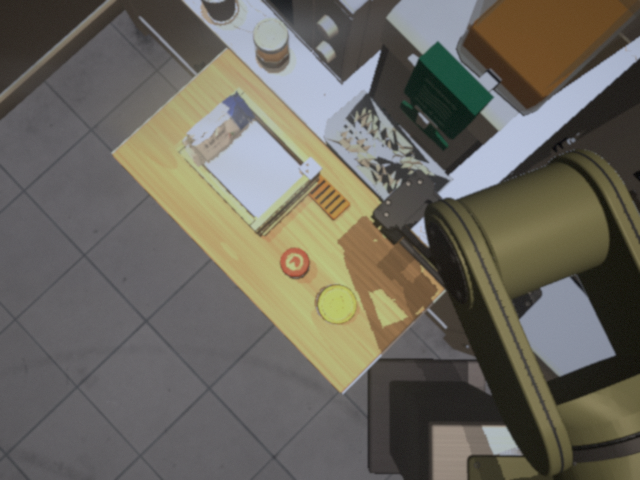

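drive_tool:
  moves: "0 0 0 0; 0 0 0 0; 0 0 0 0"

```text
time: 13.65
tcp_pos: [407.7, 219.8, 339.6]
orientation: [-114.7, 89.9, -159.9]
wrist_force: [0.4, 0.4, -0.4]
width: 0.999
```

```bash
python3 -c "
from h import *
where(); print(hand_in())
"
```

```text
t 13.65 a -151.3 y' -0.7 z 339.6 yaw 44.77 Fx' 0.55 Fy' 0.03 Fz -0.42 w 0.999
the job is handed in; nothing more can be done
None
```

I pushed the wedge squarely under the bare corner with the back of one fingertip. I stopped when the push force jumped from the noise level (about ±1 N) to 3–4 N, which was within a few mm of where the wedge should just bear.

I then pressed on the corner plate. It held about 5 N for 1.2 s, then about 6.4 N for another second, and the height stayed within about 0.1 mm, so the crate was firm on the first test and needed no second push. During the press the finger also pushed sideways with about 2 N.

- **Crate:** the top camera shows no movement between the first and last pictures (under 0.1 px, roughly 0.15 mm). The two pictures taken around the press test gave up to 0.3 px, or a weaker match, but the gripper and its shadow were over the crate in them.
- **Wedge and jars:** the wedge is still in place and the jars are where they started.
- **Finish:** I drew the arm back and up, well clear, and handed in at 13.65 s.

One figure disagreed: assuming the full open width, I placed the finger's pushing face about 4 mm too far forward. I therefore relied on the force jump and the wrist camera rather than the computed position.

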